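# Right the fallen specimen cup and nest the set

### The job

First stand the fallen orange cup upright on its foot on the bare table and let go of it. Then nest the white cup into the blue one and, last, the orange cup into the white one, each lowered gently, not dropped, until it sits fully home and straight, and leave the blue-white-orange stack standing on the cork coaster. Do not disturb the other things on the table.

Things in the scene. Friction and masses are not known exactly. Their poses are not given: they have to be found in the camera images.
- blue_cup_mid (a point): Blue cup, upright and loose near the coaster's middle. All three cups alike: 80 mm high, round cone, foot 36 mm across, top 22 mm an octagonal collar 64 mm across flats (flats every 45 degrees), wall 2.5 mm, mouth 57 mm inside, floor inside 30 mm above the underside, 0.18 kg. Point: on the axis, 40 mm above its underside; z from foot to mouth; x and y each square to a collar flat.
- white_cup_mid (a point): White cup, same as the blue, upright and loose on the bare table. A cup nested in another rests on its inner floor and stands 30 mm higher, its collar clear 8 mm above the lower rim. Point: on the axis, 40 mm above its underside; z from foot to mouth; x and y each square to a collar flat.
- orange_cup_mid (a point): Orange cup, same as the blue, lying loose on the table on one collar flat and the foot's edge; its axis rises 14 degrees towards the mouth, 34 mm up at the collar. While it lies, its own +x points nearly down and the flats at its own +y and -y stand upright at its sides. Point: on the axis, 40 mm above its underside; z from foot to mouth; x and y each square to a collar flat.
- coaster: Round cork coaster, 96 mm diameter, 6 mm thick, fixed to the table; origin at the centre of its underside, z up.
- dish: Clear, red-topped lidded culture dish, 43 mm diameter, 15 mm high; bystander. Origin at the centre of its underside.
- slide_mailer: Flat grey slide mailer with a paper label, 84 x 36 x 12 mm (x, y, z); bystander. Origin at the centre of its underside.
- objective: Steel microscope objective standing on its wide end, 31 mm diameter, 52 mm high; bystander. Origin at the centre of its underside.
- oil_bottle: Small amber bottle with white cap, 32 mm diameter, 62 mm high; bystander. Origin at the centre of its underside.
- filter_cube: Black filter cube, 40 mm, with a green glass window on top; bystander. Origin at the centre of its underside.
- slide_box: Green slide box, 85 x 100 x 32 mm (x, y, z); bystander. Origin at the centre of its underside.
Mind the look-alikes: they are no part of the job. Of the things like the part that bears white_cup_mid, leave any that is green; of the rest the smaller one is meant.

How it is judged:
By the outcome, as a careful person would: the job done as asked, in the order asked, and still so for the second after the job is handed in, with the robot touching nothing.
It also fails if it takes over 70 s, if anything falls off the work surface, if the arm or the gripper's body presses on something with over 40 N, if the wrist force passes 120 N, or if a joint passes its speed limit or range.

### The arm

A 6-joint arm with a two-finger parallel gripper is mounted at the origin on the work surface. World frame = base frame: x ahead of the robot, y to its left, z up, the work surface at z = 0. Lengths are in mm, angles in rad, forces in N, time in s.
With the tool pointing down it reaches from about 300 to 850 mm from the base axis. Payload 5.4 kg.
Tool frame: the origin (TCP) lies at the very end of the fingers, on their centre line; the grasp point (between the pads) lies 19 mm behind it; z points along the fingers, x is the direction in which the jaws open and shut, and the axes are right-handed (so a half turn about z gives the same grasp; the last joint's range is limited). The gripper opens to 85 mm and grips with 20 to 120 N. Pads are 22 mm wide; open, the fingers measure 114 mm over their backs; the gripper's body (76 mm by 85 mm) begins 54 mm behind the grasp point. The pads swing forward as they close: fully open they stand 13 mm farther back than shut.
Start: joints at [0.946, 0.158, 1.597, -0, 1.386, -0.21], TCP at [231.737, 526.217, 231.299] pointing down, gripper open.
Joint ranges: [-2.91, 2.91], [-0.94, 2.29], [0.18, 2.7], [-1.29, 4.43], [0.17, 2.64], [-3, 3]. Speed limits (rad/s): [2.57, 2.57, 3.14, 3.14, 3.14, 3.14].

### API

Orientations are given as a unit quaternion [w, x, y, z].
In Python, from station import ctrl gives the robot as it stands.
- The arm moves only by the tool jog_arm, never from a script. Its argument "deltas" is a list of rows, each a list of 7 numbers: the gripper command: -1 is shut, 1 is fully open, values between are in proportion, then the shift along the tool's x, y, z in cm, then the turn, a rotation vector about the tool's x, y, z in rad. In form: [[grip, x, y, z, ax, ay, az], ...]. A call has 1 to 8 rows; each row is the pose to reach, as a shift and turn from the pose measured when the call began, along the tool's axes at that moment; what a row does not reach only later rows make up. A row lasts 1/10 s, in which the tool goes at most 50 mm and 8.59 degrees, less where a joint would pass 70% of its speed; a pose out of reach is approached as far as the arm can. A call with a gripper value outside its range is refused whole. The fingers move at their own pace and stop on an object; "newtons" is the grip in N (left out, the last holds). Time passes only in rows, so rows that repeat a pose let the fingers close. It gives the time, the measured TCP pose, the force and the opening at its end, in the units of the state.
- ctrl.state(): the state, without advancing time (a new reading comes with each control period).
- ctrl.grab_frame(name): name is "scene" or "top"; returns a dict with "frame" (420x560x3 uint8, blue, green, red), "camera_matrix" (3x3 intrinsics, pixels), "view" (4x4, takes a point from world to camera coordinates). Camera axes: x right, y down, z forward; pixel columns grow to the right and rows downward; lengths in mm; the calibration is good to about 2 mm. A picture is of the moment at which its call begins. There is no depth.
- ctrl.close_job(): hands the job in, once; it reports no verdict.
The state is a dict: "t": time; "joint_pos": joint angles; "qd": joint speeds; "joint_torque": joint torques, N m; "tool_pos": TCP position; "eef_rot": TCP orientation; "force": force on the tool from outside, world axes, zero at the start; "moment": the same for the moment, N m; "gripper_width": opening from 0.0 (shut) to 1.0 (fully open).
Only numpy, scipy, OpenCV 4.12 (cv2) and the standard library are available. Lean on these libraries where they do the work, as an engineer would, in place of code of your own. Each camera call takes 0.05 s, during which the arm holds its last target. There are 200 camera calls.

## Working session

There is one attempt and no reset: what is moved stays moved. The work goes in short steps, Python scripts to look and compute and a tool call to move; the robot and the scene stay as the last step left them, time stands still between calls to the robot, and variables do not carry over. Pictures are saved under pics/ and viewed, about 8 in all and at most 12, crops included, and the job is handed in when it is done.

Besides the shell and the picture viewer there is one more tool, called after "Emit:" as name([rows], argument=value, ...), one row to a line, values as JSON. jog_arm: Moves the arm, as the interface text tells. Its arguments: {"type":"object","properties":{"deltas":{"type":"array"},"newtons":{"type":"number"}},"required":["deltas"]}

```bash
ls; mkdir -p pics; python3 - <<'E'
from station import ctrl
import cv2,numpy as np
print(ctrl.state())
for n in("scene","top"):
    d=ctrl.grab_frame(n);cv2.imwrite(f"pics/{n}0.png",d["frame"]);np.savez(f"pics/{n}0.npz",**d)
    print(d["camera_matrix"],d["view"])
E
```

```text
pics
{'t': 0.0, 'joint_pos': array([ 9.45902121e-01,  1.59049703e-01,  1.59823718e+00,  1.30496893e-05,
        1.38616465e+00, -2.10111233e-01]), 'qd': array([-0.00025542, -0.00028447,  0.00094549, -0.00035593,  0.00069825,
       -0.00095539]), 'joint_torque': array([-5.37036394e-04, -3.95995831e+01, -3.31428981e+01, -3.39695316e-04,
        8.36240215e-03, -7.41085955e-05]), 'tool_pos': array([231.38868794, 525.743417  , 230.31403462]), 'eef_rot': array([ 3.28291653e-04,  8.37553672e-01,  5.46354264e-01, -8.69554040e-04]), 'force': array([-0.35377903,  0.4398509 ,  0.49665364]), 'moment': array([0.02509375, 0.01345032, 0.03269413]), 'gripper_width': 0.9991709633831029}
[[471.28494771   0.         279.52322244]
 [  0.         471.28494771 206.22566897]
 [  0.           0.           1.        ]] [[ 7.45676009e-01  6.66274424e-01 -6.75875342e-03 -4.02041848e+02]
 [ 5.09539364e-01 -5.76739913e-01 -6.38545777e-01 -2.91986326e+02]
 [-4.29344763e-01  4.72704416e-01 -7.69554163e-01  1.32206258e+03]
 [ 0.00000000e+00  0.00000000e+00  0.00000000e+00  1.00000000e+00]]
[[429.05175026   0.         279.55420858]
 [  0.         429.05175026 208.93868612]
 [  0.           0.           1.        ]] [[-2.89243202e-02 -9.99524785e-01  1.06577817e-02 -3.78750773e+01]
 [-9.99213099e-01  2.86225218e-02 -2.74578461e-02  5.59649013e+02]
 [ 2.71397451e-02 -1.14435946e-02 -9.99566145e-01  1.22417608e+03]
 [ 0.00000000e+00  0.00000000e+00  0.00000000e+00  1.00000000e+00]]
```

View pics/scene0.png

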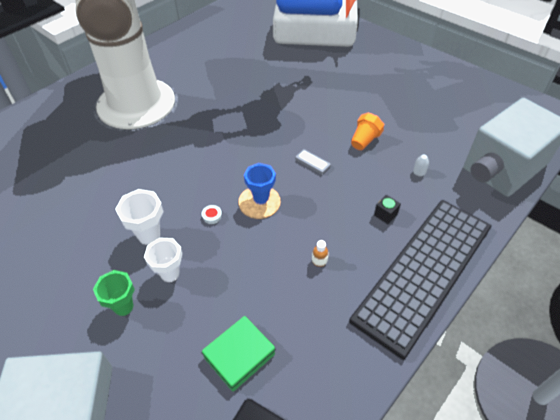

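View pics/top0.png

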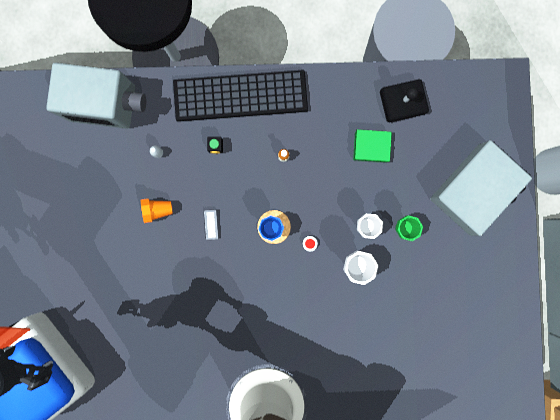

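The meant white cup is the small one at top (370,225) and scene (163,258). The look-alikes are the large white at top (361,267) and the green at (410,228). The orange lies at top (157,210) with its mouth towards +y, and the blue is on the coaster at (273,227).

```bash
cat > h.py <<'E'
import cv2,numpy as np
def ray(d,uv,z):
    V=d["view"];K=d["camera_matrix"];R=V[:3,:3];c=-R.T@V[:3,3]
    uv=np.atleast_2d(uv).astype(float)
    r=(R.T@np.linalg.inv(K)@np.c_[uv,np.ones(len(uv))].T).T
    return (c+r*((z-c[2])/r[:,2])[:,None])[:,:2]
def rect(d,cx,cy,z,half=70,s=4):
    "metric top-down view of plane z: columns = -y, rows = -x, s px/mm"
    V=d["view"];K=d["camera_matrix"]
    H=K@np.c_[V[:3,0],V[:3,1],V[:3,2]*z+V[:3,3]]
    # px->world
    A=np.array([[0,-1/s,cx+half],[-1/s,0,cy+half],[0,0,1.]])
    return cv2.warpPerspective(d["frame"],H@A,(2*half*s,2*half*s),flags=cv2.INTER_CUBIC|cv2.WARP_INVERSE_MAP)
def flats(hull_xy):
    "octagon centre + flat direction (mod 45deg) from contour in world xy"
    (c,_)=cv2.minEnclosingCircle(hull_xy.astype(np.float32)); c=np.array(c)
    a=np.deg2rad(np.arange(0,180,0.5));n=np.c_[np.cos(a),np.sin(a)]
    w=np.ptp(hull_xy@n.T,axis=0)
    ph=np.angle((w*np.exp(8j*a)).sum());return c,np.rad2deg((ph+np.pi)/8)%45,w.min(),w.max()
E
python3 - <<'E'
from h import *
T={n:dict(np.load(f"pics/{n}0.npz")) for n in("scene","top")}
for n,d in T.items():
    hsv=cv2.cvtColor(d["frame"],cv2.COLOR_BGR2HSV);h,s,v=cv2.split(hsv)
    M={"orange":(h>8)&(h<20)&(s>180)&(v>120),"blue":(h>105)&(h<125)&(s>170)&(v>60),"white":(s<45)&(v>165),"cork":(h>8)&(h<25)&(s>60)&(s<180)&(v>150),"red":((h<6)|(h>174))&(s>150),"green":(h>50)&(h<75)&(s>150)}
    for k,m in M.items():
        cs,_=cv2.findContours(cv2.morphologyEx(m.astype(np.uint8),cv2.MORPH_CLOSE,np.ones((3,3))),cv2.RETR_EXTERNAL,cv2.CHAIN_APPROX_NONE)
        for c in cs:
            A=cv2.contourArea(c);b=cv2.boundingRect(c)
            if A<60 or A>4000: continue
            z=0 if k in("cork","red") else 34 if k=="orange" else 86 if k=="blue" else 80
            q=cv2.convexHull(c)[:,0]
            p=ray(d,c[:,0],z);cc,f,w0,w1=flats(p)
            print(n,k,b,int(A),"ctr z=%d"%z,cc.round(1),"flat",f.round(1),w0.round(1),w1.round(1))
tiles=[]
d=T["top"]; s=T["scene"]
for dd,cx,cy,z in((d,520,-290,80),(s,520,-290,80),(d,0,0,0),):
    if z==0: cx,cy=ray(d,[157,210],34)[0];z=34
    tiles.append(rect(dd,cx,cy,z,75,2)); print(cx,cy,z)
cv2.imwrite("pics/m1.png",np.hstack([cv2.resize(t,(266,266)) for t in tiles]))
E
```

```text
scene orange (352, 115, 31, 34) 558 ctr z=34 [569.9 286.3] flat 21.3 64.3 128.1
scene blue (244, 164, 31, 39) 754 ctr z=86 [527.3 -47.1] flat 22.3 64.2 110.9
scene blue (277, 0, 65, 14) 743 ctr z=86 [110.3 622.4] flat 39.9 82.2 205.5
scene white (433, 341, 50, 79) 1706 ctr z=80 [1036.7 -152.1] flat 12.0 62.3 142.0
scene white (311, 252, 19, 14) 85 ctr z=80 [ 739.1 -107.3] flat 43.7 28.0 36.6
scene white (316, 239, 11, 13) 86 ctr z=80 [723.4 -85.3] flat 4.8 19.3 28.7
scene white (201, 204, 21, 19) 277 ctr z=80 [ 508. -170.] flat 42.6 40.8 50.1
scene white (115, 188, 68, 94) 3061 ctr z=80 [ 453.4 -278.9] flat 29.9 90.0 251.3
scene white (414, 154, 15, 21) 209 ctr z=80 [754.1 235.2] flat 24.5 27.9 67.2
scene white (296, 149, 35, 23) 334 ctr z=80 [564.   85.2] flat 1.7 34.5 80.5
scene white (479, 97, 81, 62) 2858 ctr z=80 [873.  511.6] flat 35.4 138.6 228.7
scene white (121, 21, 16, 19) 61 ctr z=80 [-203.5  144.7] flat 30.1 27.0 102.8
scene white (273, 0, 85, 44) 2347 ctr z=80 [190.2 571.3] flat 40.8 251.5 346.2
scene white (33, 0, 51, 44) 1080 ctr z=80 [-414.3   34.2] flat 43.7 142.9 27
[... 906 characters left out ...]
] flat 31.7 86.9 94.9
top white (302, 236, 16, 16) 167 ctr z=80 [ 460.8 -131.3] flat 12.3 39.3 42.6
top white (357, 213, 26, 26) 499 ctr z=80 [ 504.6 -295.2] flat 39.6 67.7 72.2
top white (204, 210, 14, 30) 319 ctr z=80 [520.3 134.8] flat 1.8 32.4 82.2
top white (47, 63, 72, 56) 3166 ctr z=80 [893.9 471.8] flat 37.1 133.5 218.4
top cork (545, 395, 15, 25) 266 ctr z=0 [ -32.9 -820. ] flat 41.7 40.6 78.8
top cork (258, 210, 33, 33) 204 ctr z=0 [508.8 -36.4] flat 42.8 67.5 96.7
top green (396, 216, 27, 25) 472 ctr z=80 [ 494.8 -401.9] flat 30.7 65.0 72.1
top green (353, 130, 39, 32) 1048 ctr z=80 [ 721.6 -309.8] flat 39.7 83.8 124.6
520 -290 80
520 -290 80
564.4775830298805 289.6925682415355 34
```

View pics/m1.png

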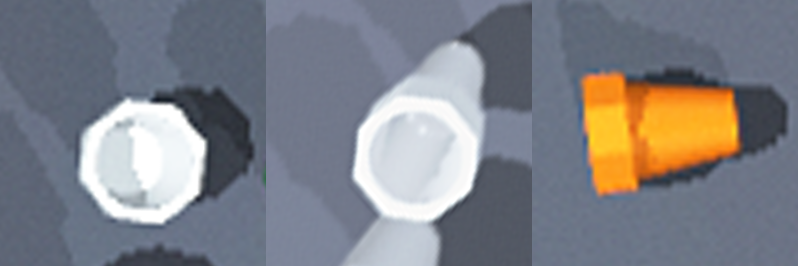

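The montage shows the white collar centre near (505,-297). The orange axis points at about 96.7° (mouth towards +y), with its collar centre near (564,319), z≈34.

```bash
cat > go.py <<'E'
# usage: go.py x y z jawdeg [tilt_deg about tool x]  -> delta in tool axes (cm, rad)
import sys,numpy as np
from scipy.spatial.transform import Rotation as R
from station import ctrl
s=ctrl.state();w,x,y,z=s["eef_rot"];C=R.from_quat([x,y,z,w])
a=[float(v) for v in sys.argv[1:]]
j=np.deg2rad(a[3]);X=np.array([np.cos(j),np.sin(j),0]);Z=np.array([0,0,-1.])
G=R.from_matrix(np.c_[X,np.cross(Z,X),Z])*R.from_euler("x",a[4] if len(a)>4 else 0,degrees=True)
print("t",round(s["t"],2),"pos",s["tool_pos"].round(1),"j",s["joint_pos"].round(2),"F",s["force"].round(1),"gw",round(s["gripper_width"],3))
print("delta",(C.inv().apply(np.array(a[:3])-s["tool_pos"])/10).round(2),(C.inv()*G).as_rotvec().round(3))
E
python3 go.py 564 319 130 6.7
```

```text
t 0.1 pos [231.4 525.7 230.4] j [ 0.95  0.16  1.6  -0.    1.39 -0.21] F [ 0.7 -0.4  0.4] gw 1.003
delta [-5.5  38.77 10.03] [1.000e-03 2.000e-03 1.039e+00]
```

Emit:
jog_arm([
  [1,-5.5,38.8,10,0,0,1.039],
  [1,-5.5,38.8,10,0,0,1.039],
  [1,-5.5,38.8,10,0,0,1.039],
  [1,-5.5,38.8,10,0,0,1.039],
  [1,-5.5,38.8,10,0,0,1.039],
  [1,-5.5,38.8,10,0,0,1.039],
  [1,-5.5,38.8,10,0,0,1.039],
  [1,-5.5,38.8,10,0,0,1.039],
], newtons=30)

```text
t: 0.9
tool_pos: [561.6, 319.8, 130.5]
eef_rot: [0.001, 0.998, 0.057, -0.001]
force: [0.7, 1.2, 0.1]
gripper_width: 1.002
```

```bash
python3 go.py 564 319 130 6.7;python3 - <<'E'
from station import ctrl
from h import *
d=ctrl.grab_frame("scene");np.savez("pics/s1.npz",**d);cv2.imwrite("pics/s1.png",cv2.resize(d["frame"][20:230,260:540],None,fx=2.5,fy=2.5,interpolation=cv2.INTER_CUBIC))
E
```

```text
t 0.9 pos [561.6 319.8 130.5] j [ 0.33  0.43  1.47 -0.    1.24  0.22] F [0.7 1.2 0.1] gw 1.002
delta [0.23 0.11 0.04] [ 0.001  0.002 -0.003]
```

View pics/s1.png

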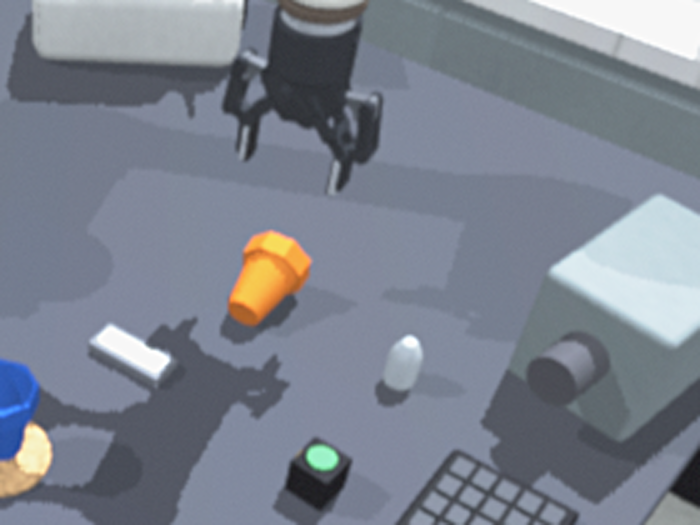

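The gripper is above the orange cup, and the collar is at full-image (371,125). My estimate projects to (370,124), so they agree. I'll descend and grip.

Emit:
jog_arm([
  [1,0.2,0.1,5,0,0,0],
  [1,0.2,0.1,9,0,0,0],
  [1,0.2,0.1,11.8,0,0,0],
  [1,0.2,0.1,11.8,0,0,0],
  [-1,0.2,0.1,11.8,0,0,0],
  [-1,0.2,0.1,11.8,0,0,0],
  [-1,0.2,0.1,11.8,0,0,0],
  [-1,0.2,0.1,11.8,0,0,0],
], newtons=30)

```text
t: 1.75
tool_pos: [570.3, 313.7, 12.3]
eef_rot: [0.002, 0.998, 0.056, 0.002]
force: [0.2, 1.2, 3.7]
gripper_width: 0.746
```

```bash
python3 go.py 540 310 150 -60
```

```text
t 1.75 pos [570.3 313.7  12.3] j [ 0.32  0.59  1.51 -0.01  1.04  0.21] F [0.2 1.2 3.7] gw 0.746
delta [ -3.01   0.09 -13.78] [ 0.002 -0.005  1.159]
```

Emit:
jog_arm([
  [-1,0,0,-3,0,0,0],
  [-1,0,0,-7,0,0,0],
  [-1,0,0,-11,0,0,0],
  [-1,0,0,-13,0,0,0],
  [-1,0,0,-13,0,0,0],
  [-1,0,0,-13,0,0,0],
], newtons=40)

```text
t: 2.35
tool_pos: [569.5, 314.1, 141.9]
eef_rot: [0.002, 0.998, 0.056, 0.002]
force: [0.0, 0.7, -2.3]
gripper_width: 0.74
```

```bash
python3 go.py 540 310 150 -52;python3 - <<'E'
from station import ctrl
from h import *
d=ctrl.grab_frame("scene");cv2.imwrite("pics/s2.png",cv2.resize(d["frame"][0:230,260:540],None,fx=2.5,fy=2.5,interpolation=cv2.INTER_CUBIC))
E
```

```text
t 2.35 pos [569.5 314.1 141.9] j [ 0.32  0.42  1.45 -0.    1.26  0.21] F [ 0.   0.7 -2.3] gw 0.74
delta [-2.97  0.08 -0.82] [ 0.002 -0.005  1.019]
```

View pics/s2.png

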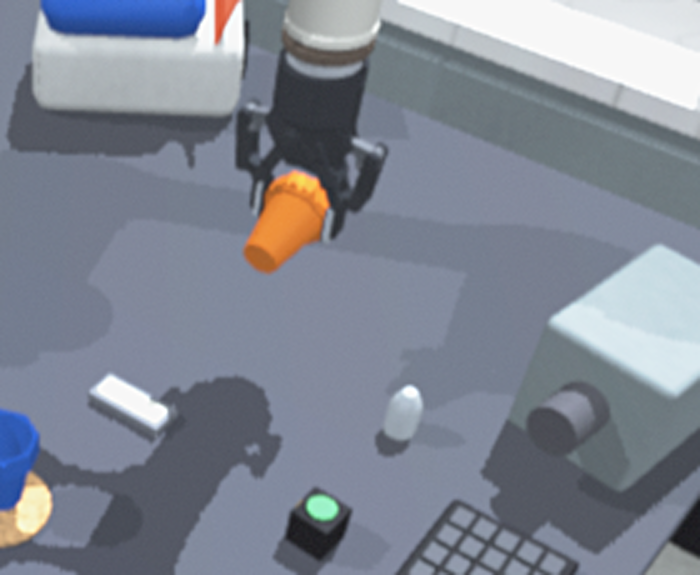

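The cup is held by its collar, clear of the table, with the foot towards the mailer side. Next I'll turn it so the mouth points outward from the arm.

Emit:
jog_arm([
  [-1,0,0,-2,0,0,0.13],
  [-1,0,0,-4,0,0,0.27],
  [-1,0,0,-4,0,0,0.41],
  [-1,0,0,-4,0,0,0.55],
  [-1,0,0,-4,0,0,0.69],
  [-1,0,0,-4,0,0,0.83],
  [-1,0,0,-4,0,0,0.97],
  [-1,0,0,-4,0,0,1.11],
])

```text
t: 3.2
tool_pos: [567.2, 313.5, 177.3]
eef_rot: [0.004, 0.877, -0.481, -0.0]
force: [-0.0, 0.5, -1.6]
gripper_width: 0.743
```

```bash
python3 go.py 570 314 182 -70
```

```text
t 3.2 pos [567.2 313.5 177.3] j [ 0.32  0.39  1.43 -0.    1.33  1.33] F [-0.   0.5 -1.6] gw 0.743
delta [ 0.11 -0.26 -0.47] [ 0.006 -0.004  0.217]
```

Emit:
jog_arm([
  [-1,0,0,0,0,0,0.11],
  [-1,0,0,0,0,0,0.217],
  [-1,0,0,0,0,0,0.217],
])

```text
t: 3.5
tool_pos: [565.8, 313.0, 174.3]
eef_rot: [0.006, 0.819, -0.574, -0.001]
force: [-0.2, 0.3, -0.2]
gripper_width: 0.737
```

Emit:
jog_arm([
  [-1,0,0,0,0.13,0,0],
  [-1,0,0,0,0.27,0,0],
  [-1,0,0,0,0.41,0,0],
  [-1,0,0,0,0.55,0,0],
  [-1,0,0,0,0.69,0,0],
  [-1,0,0,0,0.83,0,0],
  [-1,0,0,0,0.97,0,0],
  [-1,0,0,0,1.11,0,0],
])

```text
t: 4.3
tool_pos: [558.0, 317.5, 170.2]
eef_rot: [-0.351, 0.755, -0.509, 0.217]
force: [0.3, 0.6, -0.8]
gripper_width: 0.743
```

```bash
python3 go.py 567 313 178 -70 76
```

```text
t 4.3 pos [558.  317.5 170.2] j [ 0.28 -0.06  2.18  0.56  0.21  0.96] F [ 0.3  0.6 -0.8] gw 0.743
delta [ 0.74 -1.04 -0.03] [ 0.477  0.057 -0.003]
```

j5 is near its lower limit at 49° of tilt. Turning the tool sideways, to the left with j4 positive, gives the wrist room, so I'll yaw it to heading 75° and then finish the tilt.

```bash
python3 go.py 558 318 172 -42 49; python3 go.py 558 318 172 -15 49
```

```text
t 4.3 pos [558.  317.5 170.2] j [ 0.28 -0.06  2.18  0.56  0.21  0.96] F [ 0.3  0.6 -0.8] gw 0.743
delta [-0.06 -0.15 -0.1 ] [-0.001 -0.312 -0.311]
t 4.3 pos [558.  317.5 170.2] j [ 0.28 -0.06  2.18  0.56  0.21  0.96] F [ 0.3  0.6 -0.8] gw 0.743
delta [-0.06 -0.15 -0.1 ] [-0.008 -0.668 -0.62 ]
```

Emit:
jog_arm([
  [-1,0,0,0,0,-0.09,-0.08],
  [-1,0,0,0,0,-0.18,-0.17],
  [-1,0,0,0,0,-0.27,-0.25],
  [-1,0,0,0,0,-0.36,-0.33],
  [-1,0,0,0,0,-0.45,-0.42],
  [-1,0,0,0,0,-0.54,-0.5],
  [-1,0,0,0,0,-0.63,-0.58],
  [-1,0,0,0,0,-0.67,-0.62],
])

```text
t: 5.1
tool_pos: [558.3, 316.1, 168.8]
eef_rot: [-0.414, 0.901, -0.115, 0.055]
force: [-0.2, 0.8, -2.2]
gripper_width: 0.745
```

```bash
python3 go.py 558 318 172 -15 76
```

```text
t 5.1 pos [558.3 316.1 168.8] j [-0.06  0.19  1.92  1.    1.08 -0.33] F [-0.2  0.8 -2.2] gw 0.745
delta [-0.08 -0.36 -0.07] [0.465 0.004 0.006]
```

Emit:
jog_arm([
  [-1,0,-0.1,0,0.13,0,0],
  [-1,0,-0.2,0,0.27,0,0],
  [-1,0,-0.3,0,0.4,0,0],
  [-1,0,-0.3,0,0.465,0,0],
  [-1,0,-0.3,0,0.465,0,0],
])

```text
t: 5.6
tool_pos: [557.2, 317.4, 167.2]
eef_rot: [-0.61, 0.782, -0.102, 0.078]
force: [1.1, 0.4, -2.2]
gripper_width: 0.742
```

```bash
python3 go.py 558 318 172 -15 76;python3 - <<'E'
from station import ctrl
from h import *
d=ctrl.grab_frame("scene");cv2.imwrite("pics/s3.png",cv2.resize(d["frame"][0:230,200:480],None,fx=2.5,fy=2.5,interpolation=cv2.INTER_CUBIC))
V=d["view"];K=d["camera_matrix"]
p=K@(V[:3,:3]@[558,318,172]+V[:3,3]);print(p[:2]/p[2])
E
```

```text
t 5.6 pos [557.2 317.4 167.2] j [-0.19  0.4   1.99  1.45  1.35 -0.8 ] F [ 1.1  0.4 -2.2] gw 0.742
delta [ 0.06 -0.48 -0.04] [ 0.002  0.006 -0.001]
[375.77985714  77.36142037]
```

View pics/s3.png

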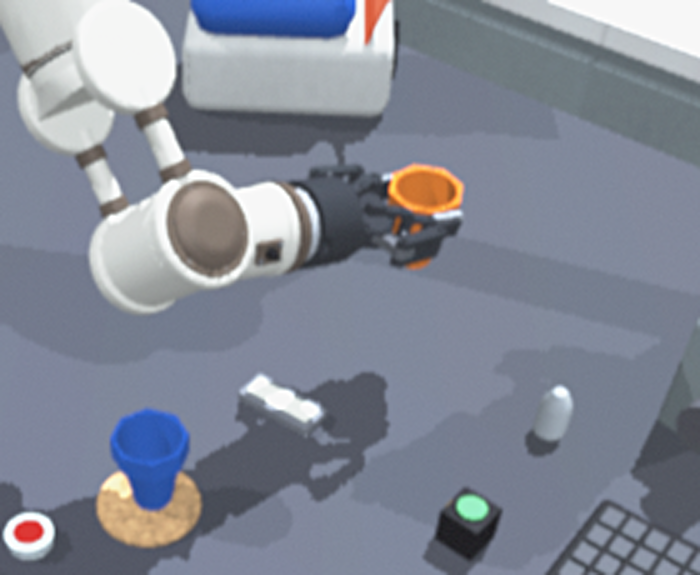

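The orange cup is upright in the grip at crop (425,215), and the wrist is clear of the blue cup and the mailer. I'll lower it while shifting a little towards +y.

```bash
python3 go.py 557 347 74 -15 76;python3 go.py 557 347 62 -15 76
```

```text
t 5.65 pos [557.9 317.7 168.7] j [-0.19  0.39  1.99  1.45  1.34 -0.79] F [ 0.4 -0.7 -1. ] gw 0.741
delta [-0.83  8.5   5.04] [0.002 0.006 0.002]
t 5.65 pos [557.9 317.7 168.7] j [-0.19  0.39  1.99  1.45  1.34 -0.79] F [ 0.4 -0.7 -1. ] gw 0.741
delta [-0.83  9.66  5.33] [0.002 0.006 0.002]
```

Emit:
jog_arm([
  [-1,-0.2,2.5,1.5,0,0,0],
  [-1,-0.4,5,3,0,0,0],
  [-1,-0.8,7.5,4.5,0,0,0],
  [-1,-0.8,8.5,5,0,0,0],
  [-1,-0.8,8.5,5,0,0,0],
  [-1,-0.8,8.8,5.1,0,0,0],
  [-1,-0.8,9.0,5.1,0,0,0],
  [-1,-0.8,9.1,5.2,0,0,0],
])

```text
t: 6.45
tool_pos: [558.2, 346.6, 68.8]
eef_rot: [-0.61, 0.782, -0.1, 0.08]
force: [-0.2, -0.1, -0.6]
gripper_width: 0.747
```

```bash
python3 go.py 557 347 62 -15 76
```

```text
t 6.45 pos [558.2 346.6  68.8] j [-0.13  0.65  1.93  1.55  1.29 -0.98] F [-0.2 -0.1 -0.6] gw 0.747
delta [-0.13  0.66  0.18] [0.002 0.005 0.004]
```

Emit:
jog_arm([
  [-1,0,0.1,0,0,0,0],
  [-1,0,0.2,0,0,0,0],
  [-1,0,0.3,0.1,0,0,0],
  [-1,0,0.4,0.1,0,0,0],
  [-1,0,0.4,0.1,0,0,0],
])

```text
t: 6.95
tool_pos: [558.1, 346.6, 64.5]
eef_rot: [-0.61, 0.782, -0.1, 0.079]
force: [-0.0, 0.4, -1.2]
gripper_width: 0.743
```

Emit:
jog_arm([
  [-1,0,0.1,0,0,0,0],
  [-1,0,0.2,0,0,0,0],
  [-1,0,0.3,0.1,0,0,0],
  [-1,0,0.4,0.1,0,0,0],
])

```text
t: 7.35
tool_pos: [558.0, 346.7, 60.2]
eef_rot: [-0.61, 0.782, -0.1, 0.079]
force: [0.3, 0.1, -0.8]
gripper_width: 0.742
```

Emit:
jog_arm([
  [-1,0,0.1,0,0,0,0],
  [-1,0,0.2,0,0,0,0],
  [-1,0,0.3,0.1,0,0,0],
  [-1,0,0.3,0.1,0,0,0],
])

```text
t: 7.75
tool_pos: [558.2, 347.1, 58.2]
eef_rot: [-0.611, 0.782, -0.1, 0.079]
force: [-1.7, -2.4, 5.2]
gripper_width: 0.744
```

```bash
python3 - <<'E'
from station import ctrl
from h import *
d=ctrl.grab_frame("scene");cv2.imwrite("pics/s4.png",cv2.resize(d["frame"][70:170,320:460],None,fx=5,fy=5,interpolation=cv2.INTER_CUBIC))
V=d["view"];K=d["camera_matrix"];print(ctrl.state()["force"])
E
```

```text
[-2.68850868 -2.09898657  6.15783981]
```

View pics/s4.png

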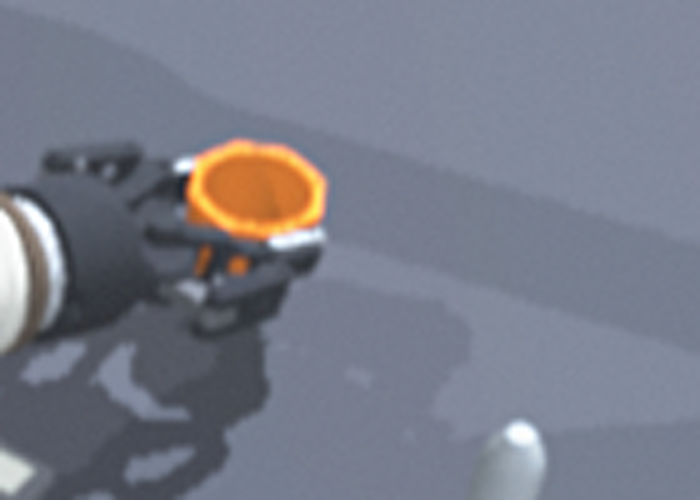

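The foot touches with about 6 N and the rim looks level. I'll open and withdraw along the tool axis.

Emit:
jog_arm([
  [0.7,0,0,0,0,0,0],
  [1,0,0,0,0,0,0],
  [1,0,0,0,0,0,0],
  [1,0,0,-2,0,0,0],
  [1,0,0,-4,0,0,0],
  [1,0,0,-7,0,0,0],
  [1,0,0,-10,0,0,0],
  [1,0,0,-10,0,0,0],
])

```text
t: 8.6
tool_pos: [535.0, 250.5, 83.0]
eef_rot: [-0.61, 0.782, -0.101, 0.081]
force: [0.4, 1.0, 0.3]
gripper_width: 0.998
```

```bash
python3 go.py 505 240 250 -10 20; python3 - <<'E'
from station import ctrl
from h import *
for n in("scene","top"):
    d=ctrl.grab_frame(n)
    h,s,v=cv2.split(cv2.cvtColor(d["frame"],cv2.COLOR_BGR2HSV));m=((h>8)&(h<20)&(s>170)&(v>90)).astype(np.uint8)
    cs,_=cv2.findContours(m,cv2.RETR_EXTERNAL,cv2.CHAIN_APPROX_NONE);c=max(cs,key=cv2.contourArea)
    p=ray(d,c[:,0],80);print(n,cv2.boundingRect(c),*flats(p))
E
```

```text
t 8.6 pos [535.  250.5  83. ] j [-0.34  0.57  2.01  1.37  1.41 -1.01] F [0.4 1.  0.3] gw 0.998
delta [ -2.55 -15.78  -5.77] [-0.977 -0.069 -0.056]
scene (357, 100, 25, 35) [570.08093262 289.75494385] 34.658684279720404 58.91046981524232 133.20165703960572
top (126, 204, 22, 23) [551.21459961 332.08670044] 35.34672063498194 55.36665760756995 62.50375327511591
```

Emit:
jog_arm([
  [1,0,-4,-2,-0.1,0,0],
  [1,-0.5,-8,-3,-0.24,0,0],
  [1,-1,-11,-4,-0.38,0,0],
  [1,-1.5,-14,-5,-0.52,-0.02,-0.02],
  [1,-2.5,-15.8,-5.8,-0.66,-0.03,-0.03],
  [1,-2.5,-15.8,-5.8,-0.8,-0.05,-0.05],
  [1,-2.5,-15.8,-5.8,-0.94,-0.07,-0.06],
  [1,-2.5,-15.8,-5.8,-0.98,-0.07,-0.06],
])

```text
t: 9.5
tool_pos: [505.2, 244.7, 251.7]
eef_rot: [-0.17, 0.982, -0.08, 0.016]
force: [1.3, -0.2, -0.3]
gripper_width: 1.005
```

```bash
python3 - <<'E'
from station import ctrl
from h import *
T=dict(np.load("pics/top0.npz"))
dn=ctrl.grab_frame("top");np.savez("pics/top1.npz",**dn)
def go(name,d,cx,cy,z,f):
    r=rect(d,cx,cy,z,50,4);m=f(r).astype(np.uint8)
    cs,_=cv2.findContours(m,cv2.RETR_EXTERNAL,cv2.CHAIN_APPROX_NONE);c=max(cs,key=cv2.contourArea)[:,0].astype(float)
    w=np.c_[cx+50-c[:,1]/4,cy+50-c[:,0]/4]
    cc,fl,a,b=flats(w);print(name,cc.round(1),fl.round(1),a.round(1),b.round(1),"bbox ctr",((w.max(0)+w.min(0))/2).round(1))
hs=lambda r:cv2.split(cv2.cvtColor(r,cv2.COLOR_BGR2HSV))
for nm,d in(("0",T),("1",dn)):
    for th in(140,160,180): go("white"+nm,d,505,-296,80,lambda r:r.min(2)>th)
    go("blue"+nm,d,507,-30,86,lambda r:(hs(r)[0]>105)&(hs(r)[0]<125)&(hs(r)[1]>150))
go("orange",dn,551,332,80,lambda r:(hs(r)[0]>5)&(hs(r)[0]<22)&(hs(r)[1]>130))
E
python3 go.py 505 -297 200 -7
```

```text
white0 [ 504.4 -295.3] 38.3 69.6 74.8 bbox ctr [ 504.5 -295. ]
white0 [ 504.4 -295.4] 38.4 68.8 74.0 bbox ctr [ 504.4 -295.1]
white0 [ 504.4 -295.4] 38.4 68.1 73.4 bbox ctr [ 504.4 -295.2]
blue0 [506.8 -28.4] 24.8 61.2 65.5 bbox ctr [506.5 -28.8]
white1 [ 504.2 -295.4] 38.4 69.3 74.4 bbox ctr [ 504.4 -295.1]
white1 [ 504.3 -295.4] 38.5 68.5 73.6 bbox ctr [ 504.2 -295.2]
white1 [ 504.2 -295.5] 38.6 68.0 73.0 bbox ctr [ 504.2 -295.4]
blue1 [506.8 -28. ] 24.0 62.3 66.4 bbox ctr [506.6 -28.1]
orange [552.5 330.5] 24.6 60.3 66.5 bbox ctr [551.9 330.1]
t 9.55 pos [504.8 244.9 251.1] j [ 0.05 -0.02  1.78  0.35  1.32  0.13] F [-1.3  1.   0.2] gw 0.995
delta [  8.82  52.07 -13.2 ] [-0.344 -0.01  -0.04 ]
```

```bash
python3 go.py 505 -297 180 38.4
```

```text
t 9.55 pos [504.8 244.9 251.1] j [ 0.05 -0.02  1.78  0.35  1.32  0.13] F [-1.3  1.   0.2] gw 0.995
delta [  8.81  52.74 -11.32] [-0.323 -0.146 -0.825]
```

Emit:
jog_arm([
  [1,8.8,52.7,-11.3,-0.32,-0.146,-0.825],
  [1,8.8,52.7,-11.3,-0.32,-0.146,-0.825],
  [1,8.8,52.7,-11.3,-0.32,-0.146,-0.825],
  [1,8.8,52.7,-11.3,-0.32,-0.146,-0.825],
  [1,8.8,52.7,-11.3,-0.32,-0.146,-0.825],
  [1,8.8,52.7,-11.3,-0.32,-0.146,-0.825],
  [1,8.8,52.7,-11.3,-0.32,-0.146,-0.825],
  [1,8.8,52.7,-11.3,-0.32,-0.146,-0.825],
])

```text
t: 10.35
tool_pos: [504.5, -155.2, 197.1]
eef_rot: [-0.002, 0.944, 0.33, 0.0]
force: [0.4, 0.1, -0.3]
gripper_width: 0.998
```

```bash
python3 go.py 505 -297 150 38.4
```

```text
t 10.35 pos [ 504.5 -155.2  197.1] j [-0.53  0.07  1.77  0.    1.31 -1.2 ] F [ 0.4  0.1 -0.3] gw 0.998
delta [-8.81 11.14  4.64] [-0.004 -0.002  0.003]
```

Emit:
jog_arm([
  [1,-4,5,2,0,0,0],
  [1,-7,9,4,0,0,0],
  [1,-8.8,11.1,4.6,0,0,0],
  [1,-8.8,11.1,4.6,0,0,0],
  [1,-8.8,11.1,4.6,0,0,0],
  [1,-8.8,11.1,4.6,0,0,0],
])

```text
t: 10.95
tool_pos: [505.1, -295.1, 150.2]
eef_rot: [-0.003, 0.944, 0.331, 0.001]
force: [0.6, -0.1, 0.7]
gripper_width: 1.003
```

```bash
python3 go.py 505 -297 50 38.4; python3 - <<'E'
from station import ctrl
from h import *
d=ctrl.grab_frame("scene");cv2.imwrite("pics/s5.png",cv2.resize(d["frame"][130:350,50:290],None,fx=2.5,fy=2.5,interpolation=cv2.INTER_CUBIC))
E
```

```text
t 10.95 pos [ 505.1 -295.1  150.2] j [-0.74  0.26  1.65  0.    1.24 -1.41] F [ 0.6 -0.1  0.7] gw 1.003
delta [-0.16  0.19 10.02] [-0.005 -0.003  0.004]
```

View pics/s5.png

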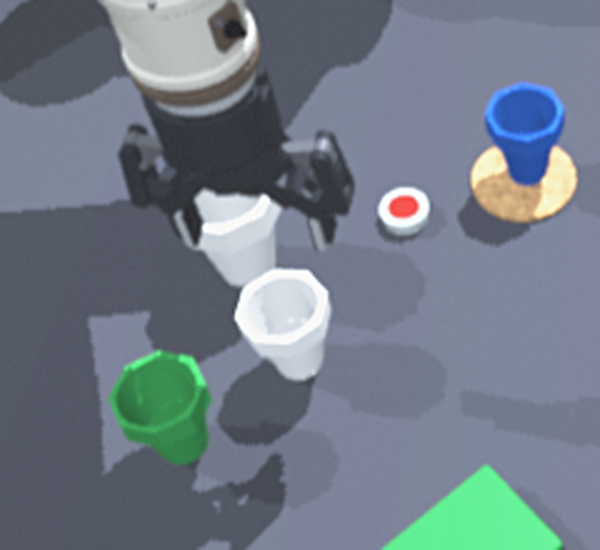

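The gripper is above the small white cup, and its jaws look square to a flat of the cup at crop (283,315). The look-alikes are clear.

Emit:
jog_arm([
  [1,-0.1,0.1,4,0,0,0],
  [1,-0.1,0.1,7,0,0,0],
  [1,-0.1,0.1,9,0,0,0],
  [1,-0.1,0.1,9.8,0,0,0],
  [1,-0.1,0.1,9.8,0,0,0],
  [-1,-0.1,0.1,9.8,0,0,0],
  [-1,-0.1,0.1,9.8,0,0,0],
  [-1,-0.1,0.1,9.8,0,0,0],
], newtons=30)

```text
t: 11.8
tool_pos: [506.3, -296.9, 54.7]
eef_rot: [-0.001, 0.944, 0.331, 0.002]
force: [-0.1, -0.1, 6.1]
gripper_width: 0.746
```

Emit:
jog_arm([
  [-1,0,0,0,0,0,0],
  [-1,0,0,0,0,0,0],
  [-1,0,0,-2,0,0,0],
  [-1,0,0,-6,0,0,0],
  [-1,0,0,-10,0,0,0],
  [-1,0,0,-13,0,0,0],
  [-1,0,0,-13,0,0,0],
  [-1,0,0,-13,0,0,0],
], newtons=40)

```text
t: 12.6
tool_pos: [505.8, -297.1, 184.1]
eef_rot: [-0.001, 0.944, 0.331, 0.002]
force: [0.0, 0.2, -2.8]
gripper_width: 0.744
```

```bash
python3 go.py 507 -29 185 24;python3 go.py 507 -29 185 38.4
```

```text
t 12.6 pos [ 505.8 -297.1  184.1] j [-0.74  0.23  1.61  0.    1.3  -1.42] F [ 0.   0.2 -2.8] gw 0.744
delta [ 16.85 -20.86   0.  ] [-0.002 -0.004  0.256]
t 12.6 pos [ 505.8 -297.1  184.1] j [-0.74  0.23  1.61  0.    1.3  -1.42] F [ 0.   0.2 -2.8] gw 0.744
delta [ 16.85 -20.86   0.  ] [-0.001 -0.004  0.005]
```

White is gripped and lifted. Carrying it over blue.

Emit:
jog_arm([
  [-1,3,-3.5,0,0,0,0],
  [-1,6,-7,0,0,0,0],
  [-1,9,-11,0,0,0,0],
  [-1,12,-15,0,0,0,0],
  [-1,15,-18.5,0,0,0,0],
  [-1,16.8,-20.9,0,0,0,0],
  [-1,16.8,-20.9,0,0,0,0],
  [-1,16.8,-20.9,0,0,0,0],
])

```text
t: 13.4
tool_pos: [505.0, -28.3, 182.6]
eef_rot: [-0.002, 0.943, 0.332, -0.0]
force: [-0.9, -1.1, -2.3]
gripper_width: 0.736
```

```bash
python3 go.py 507 -29 100 38.4; python3 - <<'E'
from station import ctrl
from h import *
d=ctrl.grab_frame("scene");cv2.imwrite("pics/s6.png",cv2.resize(d["frame"][90:230,190:330],None,fx=4,fy=4,interpolation=cv2.INTER_CUBIC))
V=d["view"];K=d["camera_matrix"]
for q in([507,-29,86],[507,-29,130],[508.7,-36.8,6]):
    p=K@(V[:3,:3]@q+V[:3,3]);print(q,(p[:2]/p[2]-[190,90])*4)
E
```

```text
t 13.4 pos [505.  -28.3 182.6] j [-0.3   0.02  1.84  0.    1.28 -0.97] F [-0.9 -1.1 -2.3] gw 0.736
delta [0.11 0.22 8.26] [-0.004 -0.001  0.006]
[507, -29, 86] [277.33723678 332.7133995 ]
[507, -29, 130] [274.01105487 274.72944621]
[508.7, -36.8, 6] [275.69806604 438.0786514 ]
```

View pics/s6.png

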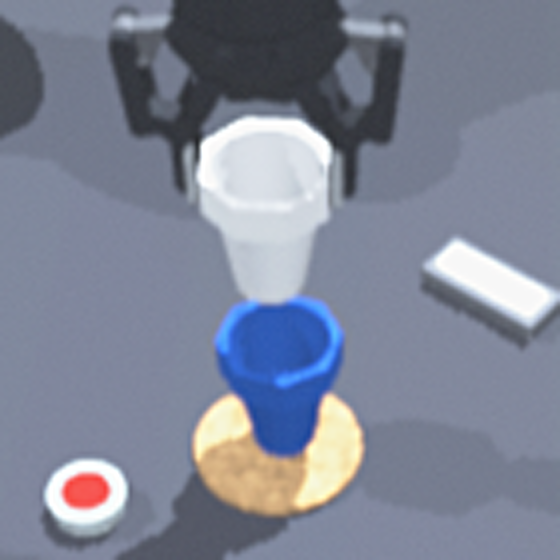

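White is held straight above blue. Its foot is at crop (271,300), and the blue mouth centre is about (279,340). I'll correct slightly and lower.

Emit:
jog_arm([
  [-1,0.15,0.4,0,0,0,0],
  [-1,0.15,0.4,1,0,0,0],
  [-1,0.15,0.4,2.5,0,0,0],
  [-1,0.15,0.4,4,0,0,0],
  [-1,0.15,0.4,5,0,0,0],
  [-1,0.15,0.4,6,0,0,0],
  [-1,0.15,0.4,6.5,0,0,0],
  [-1,0.15,0.4,6.5,0,0,0],
])

```text
t: 14.25
tool_pos: [508.5, -31.0, 117.3]
eef_rot: [-0.002, 0.944, 0.331, -0.0]
force: [-0.1, 0.4, -2.6]
gripper_width: 0.739
```

Emit:
jog_arm([
  [-1,0,0,0.5,0,0,0],
  [-1,0,0,1,0,0,0],
  [-1,0,0,1.5,0,0,0],
  [-1,0,0,1.8,0,0,0],
  [-1,0,0,1.8,0,0,0],
])

```text
t: 14.75
tool_pos: [508.0, -30.8, 98.7]
eef_rot: [-0.003, 0.944, 0.331, -0.001]
force: [-1.1, -0.2, -1.1]
gripper_width: 0.739
```

Emit:
jog_arm([
  [-1,0,0,0.2,0,0,0],
  [-1,0,0,0.4,0,0,0],
  [-1,0,0,0.5,0,0,0],
  [-1,0,0,0.5,0,0,0],
])

```text
t: 15.15
tool_pos: [508.0, -30.7, 93.6]
eef_rot: [-0.003, 0.944, 0.331, -0.001]
force: [1.0, 0.9, -2.9]
gripper_width: 0.742
```

Emit:
jog_arm([
  [-1,0,0,0.1,0,0,0],
  [-1,0,0,0.2,0,0,0],
  [-1,0,0,0.3,0,0,0],
  [-1,0,0,0.4,0,0,0],
])

```text
t: 15.55
tool_pos: [508.7, -30.8, 91.0]
eef_rot: [-0.002, 0.944, 0.331, -0.0]
force: [-3.5, 2.5, 11.6]
gripper_width: 0.741
```

Home at TCP z = 91, where 90.7 was predicted. Releasing and rising.

Emit:
jog_arm([
  [0.7,0,0,-0.1,0,0,0],
  [1,0,0,-0.1,0,0,0],
  [1,0,0,-0.1,0,0,0],
  [1,0,0,-1,0,0,0],
  [1,0,0,-4,0,0,0],
  [1,0,0,-8,0,0,0],
  [1,0,0,-12,0,0,0],
  [1,0,0,-16,0,0,0],
])

```text
t: 16.35
tool_pos: [508.8, -31.5, 253.2]
eef_rot: [-0.002, 0.944, 0.331, -0.0]
force: [0.6, 0.2, 0.4]
gripper_width: 1.001
```

```bash
python3 go.py 551 331 230 -15
```

```text
t 16.35 pos [508.8 -31.5 253.2] j [-0.3  -0.03  1.75  0.    1.42 -0.98] F [0.6 0.2 0.4] gw 1.001
delta [ 25.94 -25.65   2.46] [-0.005  0.001  0.937]
```

```bash
python3 go.py 552 332 160 28.5
```

```text
t 16.35 pos [508.8 -31.5 253.2] j [-0.3  -0.03  1.75  0.    1.42 -0.98] F [0.6 0.2 0.4] gw 1.001
delta [ 26.08 -25.64   9.46] [-0.004 -0.001  0.178]
```

Emit:
jog_arm([
  [1,3.4,-3.4,0,0,0,0.1],
  [1,6.8,-6.8,0.5,0,0,0.178],
  [1,10.2,-10.2,1,0,0,0.178],
  [1,13.6,-13.5,2,0,0,0.178],
  [1,17,-17,4,0,0,0.178],
  [1,20.4,-20.2,6,0,0,0.178],
  [1,23.5,-23.3,8,0,0,0.178],
  [1,26.1,-25.6,9.5,0,0,0.178],
])

```text
t: 17.15
tool_pos: [551.6, 334.3, 158.6]
eef_rot: [-0.002, 0.969, 0.247, -0.001]
force: [0.7, -0.9, 0.3]
gripper_width: 0.998
```

Emit:
jog_arm([
  [1,0,0,0,0,0,0],
  [1,0,0,0,0,0,0],
])

```text
t: 17.35
tool_pos: [551.1, 334.8, 158.2]
eef_rot: [-0.002, 0.969, 0.247, -0.002]
force: [0.2, 0.1, -0.3]
gripper_width: 1.001
```

```bash
python3 go.py 552 332 54 28.5; python3 - <<'E'
from station import ctrl
from h import *
d=ctrl.grab_frame("scene");a=d["frame"][30:170,300:440];b=d["frame"][110:250,180:320]
cv2.imwrite("pics/s7.png",cv2.resize(np.hstack([a,b]),None,fx=2.8,fy=2.8,interpolation=cv2.INTER_CUBIC))
E
```

```text
t 17.35 pos [551.1 334.8 158.2] j [ 0.36  0.4   1.46  0.    1.29 -0.14] F [ 0.2  0.1 -0.3] gw 1.001
delta [-0.03  0.34 10.42] [-0.005  0.002  0.003]
```

View pics/s7.png

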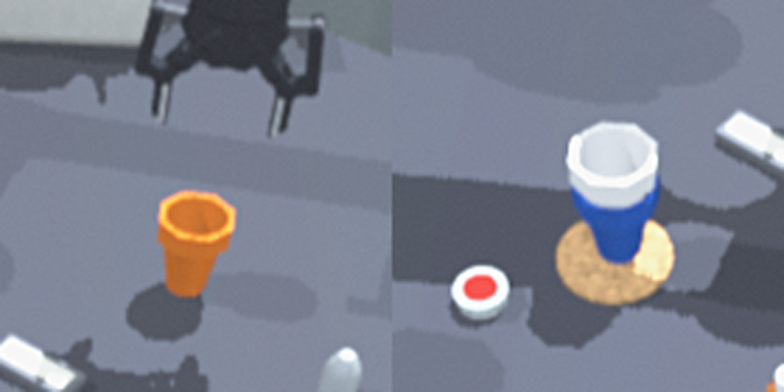

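Orange stands upright on its own at crop (197,240), and white sits straight in blue at (612,165). Now gripping orange from above.

Emit:
jog_arm([
  [1,0,0.3,4,0,0,0],
  [1,0,0.3,7,0,0,0],
  [1,0,0.3,9,0,0,0],
  [1,0,0.3,10.4,0,0,0],
  [1,0,0.3,10.4,0,0,0],
  [-1,0,0.3,10.4,0,0,0],
  [-1,0,0.3,10.4,0,0,0],
  [-1,0,0.3,10.4,0,0,0],
], newtons=30)

```text
t: 18.2
tool_pos: [554.4, 332.1, 57.6]
eef_rot: [-0.002, 0.969, 0.247, 0.001]
force: [-1.7, -1.6, 7.1]
gripper_width: 0.749
```

Emit:
jog_arm([
  [-1,0,0,0,0,0,0],
  [-1,0,0,0,0,0,0],
], newtons=40)

```text
t: 18.4
tool_pos: [554.9, 332.3, 58.3]
eef_rot: [-0.002, 0.969, 0.247, 0.002]
force: [-0.8, -0.3, -1.4]
gripper_width: 0.738
```

Emit:
jog_arm([
  [-1,0,0,-3,0,0,0],
  [-1,0,0,-7,0,0,0],
  [-1,0,0,-11,0,0,0],
  [-1,0,0,-15,0,0,0],
  [-1,0,0,-17,0,0,0],
  [-1,0,0,-17,0,0,0],
])

```text
t: 19.0
tool_pos: [556.5, 332.3, 232.6]
eef_rot: [-0.003, 0.969, 0.247, 0.006]
force: [0.4, -0.9, -1.8]
gripper_width: 0.743
```

```bash
python3 go.py 508 -31 225 28.5
```

```text
t 19.0 pos [556.5 332.3 232.6] j [ 0.35  0.34  1.38  0.    1.41 -0.15] F [ 0.4 -0.9 -1.8] gw 0.743
delta [-21.65  29.58   0.43] [-0.002 -0.012  0.002]
```

Emit:
jog_arm([
  [-1,-3,4,0,0,0,0],
  [-1,-6,8,0,0,0,0],
  [-1,-9,12.2,0,0,0,0],
  [-1,-12,16.3,0,0,0,0],
  [-1,-15,20.5,0,0,0,0],
  [-1,-18,24.6,0,0,0,0],
  [-1,-20.5,28,0,-0.002,-0.012,0],
  [-1,-21.6,29.6,0,-0.002,-0.012,0],
])

```text
t: 19.8
tool_pos: [506.8, -34.0, 226.8]
eef_rot: [-0.001, 0.969, 0.245, -0.002]
force: [-0.2, 2.0, -1.5]
gripper_width: 0.739
```

Emit:
jog_arm([
  [-1,0,0,0,0,0,0],
  [-1,0,0,0,0,0,0],
])

```text
t: 20.0
tool_pos: [505.6, -33.8, 224.7]
eef_rot: [-0.002, 0.97, 0.245, -0.003]
force: [-0.3, -0.1, -1.7]
gripper_width: 0.743
```

```bash
python3 go.py 508.5 -31 150 28.5; python3 - <<'E'
from station import ctrl
from h import *
d=ctrl.grab_frame("scene")
cv2.imwrite("pics/s8.png",cv2.resize(d["frame"][70:220,190:340],None,fx=4,fy=4,interpolation=cv2.INTER_CUBIC))
E
```

```text
t 20.0 pos [505.6 -33.8 224.7] j [-0.31 -0.01  1.79 -0.    1.37 -0.8 ] F [-0.3 -0.1 -1.7] gw 0.743
delta [ 0.42 -0.07  7.46] [-0.005  0.005 -0.003]
```

View pics/s8.png

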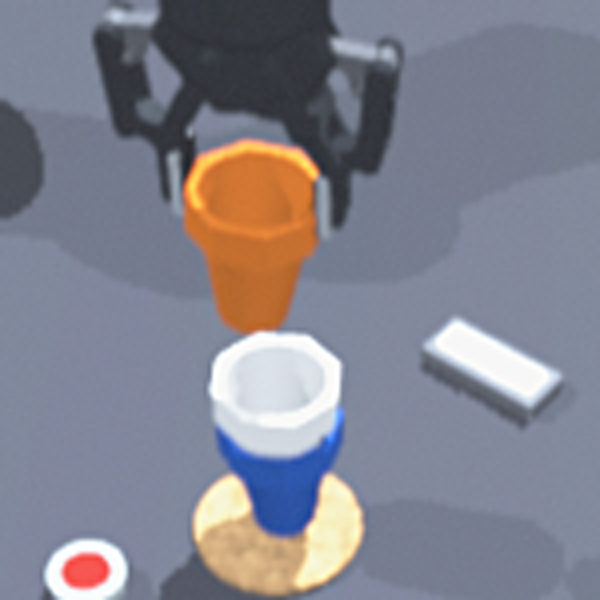

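Orange hangs above the stack. Its foot at crop (253,318) is left of the white mouth centre (276,380), so I'll correct mostly along tool x while lowering.

Emit:
jog_arm([
  [-1,0.3,0,0,0,0,0],
  [-1,0.6,0,1,0,0,0],
  [-1,0.6,0,2,0,0,0],
  [-1,0.6,0,3.5,0,0,0],
  [-1,0.6,0,4.8,0,0,0],
  [-1,0.6,0,5.8,0,0,0],
  [-1,0.6,0,6.5,0,0,0],
  [-1,0.6,0,6.5,0,0,0],
])

```text
t: 20.85
tool_pos: [510.1, -29.9, 158.8]
eef_rot: [-0.002, 0.969, 0.245, -0.004]
force: [0.6, -0.0, -1.2]
gripper_width: 0.739
```

Emit:
jog_arm([
  [-1,0,0,0.6,0,0,0],
  [-1,0,0,1.2,0,0,0],
  [-1,0,0,1.8,0,0,0],
  [-1,0,0,2.3,0,0,0],
  [-1,0,0,2.3,0,0,0],
])

```text
t: 21.35
tool_pos: [509.3, -29.7, 134.9]
eef_rot: [-0.003, 0.969, 0.245, -0.005]
force: [-1.1, 0.1, -1.4]
gripper_width: 0.741
```

Emit:
jog_arm([
  [-1,0,0,0.2,0,0,0],
  [-1,0,0,0.4,0,0,0],
  [-1,0,0,0.6,0,0,0],
  [-1,0,0,0.8,0,0,0],
])

```text
t: 21.75
tool_pos: [509.5, -29.6, 127.0]
eef_rot: [-0.003, 0.969, 0.245, -0.004]
force: [-0.3, 0.2, -0.4]
gripper_width: 0.746
```

Emit:
jog_arm([
  [-1,0,0,0.1,0,0,0],
  [-1,0,0,0.2,0,0,0],
  [-1,0,0,0.3,0,0,0],
  [-1,0,0,0.4,0,0,0],
])

```text
t: 22.15
tool_pos: [510.1, -29.6, 123.8]
eef_rot: [-0.002, 0.969, 0.245, -0.004]
force: [-1.0, 0.9, 6.7]
gripper_width: 0.745
```

Home at 123.8, where 124 was predicted, with small side forces. Releasing.

Emit:
jog_arm([
  [0.7,0,0,-0.1,0,0,0],
  [1,0,0,-0.1,0,0,0],
  [1,0,0,-0.1,0,0,0],
  [1,0,0,-1,0,0,0],
  [1,0,0,-4,0,0,0],
  [1,0,0,-8,0,0,0],
  [1,0,0,-12,0,0,0],
  [1,0,0,-15,0,0,0],
])

```text
t: 22.95
tool_pos: [511.8, -30.3, 277.3]
eef_rot: [-0.001, 0.969, 0.245, -0.002]
force: [1.0, 1.2, -0.3]
gripper_width: 0.996
```

Emit:
jog_arm([
  [1,-5,0,0,0,0,0],
  [1,-10,0,0,0,0,0],
  [1,-14,0,0,0,0,0],
  [1,-14,0,0,0,0,0],
])

```text
t: 23.35
tool_pos: [386.1, -98.3, 278.4]
eef_rot: [-0.001, 0.97, 0.243, -0.002]
force: [-0.2, -0.1, 0.5]
gripper_width: 0.998
```

```bash
python3 - <<'E'
from station import ctrl
from h import *
d=ctrl.grab_frame("scene");e=ctrl.grab_frame("top")
a=cv2.resize(d["frame"][100:250,190:340],(520,520),interpolation=cv2.INTER_CUBIC)
b=cv2.resize(e["frame"][180:280,220:320],(270,270),interpolation=cv2.INTER_CUBIC)
m=np.zeros((520,790,3),np.uint8);m[:,:520]=a;m[:270,520:]=b
b2=cv2.resize(d["frame"],(270,202));m[280:482,520:]=b2
cv2.imwrite("pics/s9.png",m);print(ctrl.state()["force"],ctrl.state()["tool_pos"])
E
```

```text
[ 0.57339559 -1.16725201 -0.1345596 ] [388.61368528 -97.2205204  278.53634158]
```

View pics/s9.png

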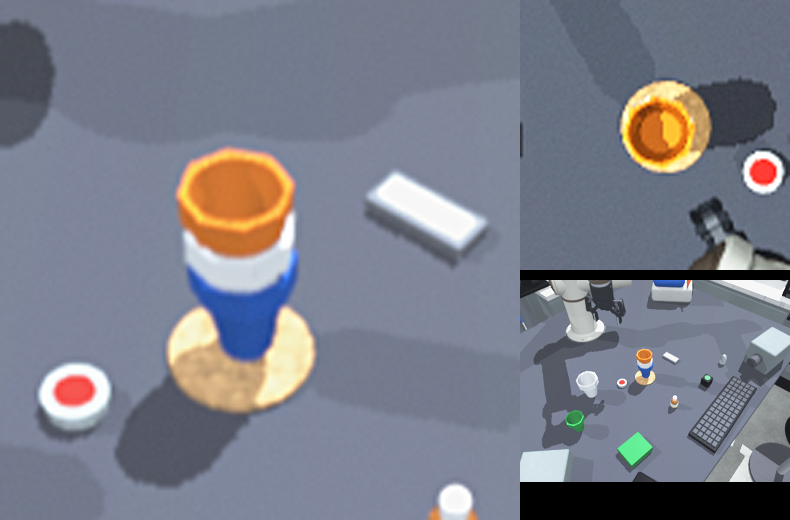

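The stack stands straight on the coaster at crop (238,260), with even collar gaps. The gripper is clear, and the bystanders are where they were.

```bash
python3 -c "
from station import ctrl
print(ctrl.close_job())"
```

```text
the job is handed in; nothing more can be done
None
```

I stood the orange cup upright on the bare table and let go of it. I then nested white into blue and orange into white, and handed the job in at about 23.5 s.

- **Orange upright:** it stood on its own in the scene and top views after I let go.
- **White into blue:** it was lowered slowly and touched the inner floor at TCP z = 91.0 mm, against a predicted 90.7 mm, with about 12 N.
- **Orange into white:** it touched at 123.8 mm, against a predicted 124 mm, with about 7 N.
- **Final look:** one last look in both cameras shows the blue-white-orange stack straight, with even collar gaps, about 8 mm off the coaster's centre. The gripper was open and clear, and the bystanders and look-alike cups looked unmoved by eye.

Three things were off along the way:
- **First tilt:** it ran into the wrist joint's range at 49°, so I finished it with the tool turned sideways.
- **First grasp:** the arm ended about 8 mm from where I sent it, so the orange was gripped a little towards its foot. It still stood up cleanly.
- **Cameras:** the two views disagreed by a few mm on the blue cup and coaster, so I aimed between them. Side forces stayed under 4.5 N in both nestings.

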